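Jack up the hinged soldering slab and hold it

ROBOT

A 6-joint arm with a two-finger parallel gripper is mounted at the origin on the work surface. World frame = base frame: x ahead of the robot, y to its left, z up, the work surface at z = 0. Lengths are in m, angles in rad, forces in N, time in s.
With the tool pointing down it reaches from about 0.225 to 0.875 m from the base axis. Payload 3.4 kg.
Tool frame: the origin (TCP) lies at the very end of the fingers, on their centre line; the grasp point (between the pads) lies 19 mm behind it (grasp_offset is the distance from the TCP to the grasp point, in m); y points along the fingers, z is the direction in which the jaws open and shut, and the axes are right-handed (so a half turn about y gives the same grasp; the last joint's range is limited). The gripper opens to 85 mm and grips with 20 to 120 N. Pads are 22 mm wide; open, the fingers measure 114 mm over their backs; the gripper's body (76 mm by 85 mm) begins 54 mm behind the grasp point. The pads swing forward as they close: fully open they stand 13 mm farther back than shut.
Start: joints at [1.1, 0.276, 1.505, -0, 1.361, -0.121], TCP at [0.197, 0.54, 0.231] pointing down, gripper open.
Joint ranges: [-2.89, 2.89], [-0.75, 2.08], [0.22, 2.7], [-1.18, 4.32], [0.11, 2.71], [-2.7, 2.7]. Speed limits (rad/s): [2.57, 2.57, 3.14, 3.14, 3.14, 3.14].

INTERFACE

Orientations are given as a unit quaternion [w, x, y, z].
In Python, from rig import get_state, get_image, sign_off, grasp_offset gives the robot as it stands.
- The arm moves only by the shell command python3 -m jog 'ROWS' [FORCE]. ROWS is JSON, one flat list of numbers, 7 for each row, row after row: the closure in counts, from 0 (fully open) to 255 (shut), then the shift along the tool's x, y, z in cm, then the turn, a rotation vector about the tool's x, y, z in units of 8 degrees (1.0 is 8 degrees). In form: [jaw, tx, ty, tz, rx, ry, rz, jaw, tx, ty, tz, rx, ry, rz, ...]. A call has 1 to 12 rows; each row is the pose to reach, as a shift and turn from the pose commanded when the call began, along the tool's axes at that moment; what a row does not reach only later rows make up. A row lasts 1/8 s, in which the tool goes at most 62.5 mm and 10.7 degrees, less where a joint would pass 70% of its speed; a pose out of reach is approached as far as the arm can. A call with a gripper value outside its range is refused whole. The fingers move at their own pace and stop on an object; FORCE is the grip in N (left out, the last holds). Time passes only in rows, so rows that repeat a pose let the fingers close. It gives the time, the measured TCP pose, the force and the opening at its end, in the units of the state.
- get_state(): the state, without advancing time (a new reading comes with each control period).
- get_image(name): name is "scene" or "top" or "wrist"; returns a dict with "color" (420x560x3 uint8, blue, green, red), "mtx" (3x3 intrinsics, pixels), "k1" (the pictures are not rectified: a ray, as slopes to the right and down, at radius r is drawn at 1 + k1 r^2 times it, then the intrinsics apply), "R" (3x3) and "t" (3): a world point X has camera coordinates R X + t; the wrist camera has in their place "tool_from_camera" (4x4, takes a point from camera to tool coordinates, whose origin is the TCP and whose axes are the tool frame's). Camera axes: x right, y down, z forward; pixel columns grow to the right and rows downward; lengths in m; the calibration is good to about 2 mm. A picture is of the moment at which its call begins: read the wrist's pose just before it. There is no depth.
- sign_off(): hands the job in, once; it reports no verdict.
The state is a dict: "clock": time; "qpos": joint angles; "qd": joint speeds; "effort": joint torques, N m; "position": TCP position; "ee_rot": TCP orientation; "contact_force": force on the tool from outside, world axes, zero at the start; "moment": the same for the moment, N m; "width": finger opening in m.
Only numpy, scipy, OpenCV 4.12 (cv2) and the standard library are available. Lean on these libraries where they do the work, as an engineer would, in place of code of your own. Each camera call takes 0.05 s, during which the arm holds its last target.

TASK

Set the small lever jack flat on the bench with its saddle centred under the slab's round lift lug, then take the tall plain rod from the wooden tool block and push it fully home in the jack's handle socket. Pump: press the handle well down so the slab clearly rises, let it come all the way up until the slab rests again, then press it well down once more and finish holding it down, the slab raised. Lift only with the jack, keep the robot off the slab and its stand, and leave the other tools where they are.

Things in the scene. Friction and masses are not known exactly. Their poses are not given: they have to be found in the camera images.
- stand: Fixed dark steel stand with the hinged grey slab (216 x 240 x 22 mm, underside 48 mm, top 70 mm above the bench). Origin on the bench under the slab's middle; +x points from the free edge (x = -110 mm) to the hinge (x = +110 mm, axis along y). Rails 26 mm wide stand at y = +-107 mm, from x = -105 mm. A short square tab on the free edge at y = +85 mm (to x = -128 mm) is not for lifting
- lift_point (a point): Centre of the flat underside of the round-ended steel lift lug (36 mm wide, 9 mm thick, sticking out of the middle of the slab's free edge to x = -153 mm; a button 18 mm wide, 5 mm high on top marks the point). At x = -135, y = 0, z = 48 mm in the stand's frame while the slab is down; same axes
- slab (a joint): Hinge of the slab, rad: 0 lying on its stand, grows as the free edge rises (0.05 rad raises the lift lug 12 mm; end of travel 0.25). It weighs 0.8 to 1.5 kg and falls back unless held up
- jack: Loose steel lever jack, 0.8 kg. Origin under the centre of its base plate (170 along x, 64 along y, 10 mm thick); +x points to the saddle end. Two upright cheeks, 40 mm over their outer faces along y, x = -40 to +10, z = 10 to 75 mm: grip here, closing along y. Between them the handle socket turns on a pivot along y at x = -15, z = 55 mm; its top is at z = 98 mm. Slide it under from the side
- saddle_top (a point): Centre of the top face of the jack's round saddle (30 mm wide), at x = 68, y = 0, z = 38 mm in the jack's frame with the handle up (10 mm below the lug); same axes. It rises 34 mm per rad of handle travel and meets the lug at about 0.3 rad
- rocker (a joint): Handle socket of the jack, rad: 0 handle upright, grows as the handle swings back and down towards the jack's -x (away from the saddle), stop at 1.0. A spring brings it back to 0 when let go; the rod is best pushed from its saddle side. Holding it at 0.85 under the slab takes about 3 N across the rod, 120 mm from the pivot
- socket_floor (a point): Centre of the flat floor of the round socket hole, 6 mm above the pivot; its z axis is the hole's axis (upright at rocker = 0). The bore is octagonal, 12.5 mm wide, 26 mm deep, and flares above that to a mouth 28 mm wide, 36 mm above the floor; the rod has play in it, so under load the socket lags the rod by up to 0.15 rad
- block: Wooden tool block, fixed, 200 mm along its x, 60 mm along y, 45 mm high, three holes 12 mm wide and 30 mm deep at x = -65, 0, +65 mm that hold the rod, the mandrel and the punch upright in any order. Origin under its centre
- rod: The jack's handle: plain straight round steel rod, 11 mm thick, 150 mm long, 0.1 kg, the tallest of the three tools in the block and the only plain one; stands upright, foot on the hole's floor 15 mm above the bench, top at 165 mm. Origin at the centre of its foot, z axis along the rod to its top
- mandrel: steel ring mandrel in the tool block: 11 mm shank, then a cone that narrows upward from 26 to 11 mm; 105 mm long, so shorter than the rod. Not used. Origin at its foot
- punch: steel punch in the tool block: 11 mm shank with a 24 mm wide head on top, 94 mm long. Not used. Origin at its foot
- jar: glass jar, 52 mm wide, 70 mm high. Bystander; origin under its centre
- dish: white bowl, 70 mm wide, 30 mm high. Bystander; origin under its centre
- hammer: small hammer, 200 mm long, lying flat. Bystander
- pliers: pliers lying flat, about 140 x 56 mm, 14 mm high. Bystander; origin under their rivet
- weight: brass weight with a knob, 44 mm wide, 56 mm high. Bystander; origin under its centre
Mind the look-alikes: they are no part of the job. What is shaped like the jack but green or red is not meant.

How it is judged:
On the way, in this order (a step that is already met when the one before it is completed fails the run):
1. the jack stands flat on the bench with its saddle under the lift lug (horizontal distance between saddle_top and lift_point below 0.012 m and angle between jack's own z axis and vertical below 0.06 rad and height (world z) of jack below 0.004 m), for 0.2 s.
2. the rod is fully home in the jack's socket, the jack still in place (horizontal distance between saddle_top and lift_point below 0.015 m and angle between jack's own z axis and vertical below 0.06 rad and height (world z) of jack below 0.004 m and distance between rod and socket_floor below 0.008 m and angle between the z axis of rod and the z axis of socket_floor, either way round below 0.22 rad), for 0.2 s.
3. first stroke: the handle is pressed down and the jack has raised the slab's edge (horizontal distance between saddle_top and lift_point below 0.018 m and angle between jack's own z axis and vertical below 0.06 rad and height (world z) of jack below 0.004 m and distance between rod and socket_floor below 0.016 m and angle between the z axis of rod and the z axis of socket_floor, either way round below 0.22 rad and value of joint rocker above 0.55 rad and value of joint slab above 0.04 rad and contact force between jack and stand above 1 N and contact force between each of the arm, the fingers and stand below 0.5 N and contact force between any of the fingers, the arm and rod above 0.5 N), for 0.2 s.
4. the handle is back up and the slab rests on its stand again (value of joint rocker below 0.25 rad and value of joint slab below 0.01 rad), for 0.1 s.
At the end, for the whole second after the job is handed in: Arm holds the rod (0.5 N or more), socket over 0.55 rad, slab over 0.04 rad (lug 10 mm up) and steady; jack flat, carrying over 1 N, saddle within 18 mm of the lift point from above; rod foot within 16 mm of the socket floor, in line to 0.22 rad; arm off slab and stand (all of step 3 and velocity of joint slab between -0.05 and 0.05 rad/s); the arm keeps its last pose, push and grip.
It fails at once if the robot pushes or lifts the slab or its stand itself (contact force between any of the arm, the fingers and stand above 3 N).
It fails at once if another tool is moved by more than 40 mm (distance of any of mandrel, punch, jar, dish, hammer, pliers, weight from where it was at the start of the episode above 0.04 m).
It also fails if it takes over 72 s, if anything falls off the work surface, if the arm or the gripper's body presses on something with over 40 N, if the wrist force passes 120 N, or if a joint passes its speed limit or range.

## Working session

There is one attempt and no reset: what is moved stays moved. The work goes in short steps, Python scripts to look and compute and a shell command to move; the robot and the scene stay as the last step left them, time stands still between calls to the robot, and variables do not carry over. Pictures are saved under pics/ and viewed, and the job is handed in when it is done.

```bash
ls; mkdir -p pics
cat > h.py <<'E'
import numpy as np,cv2
from rig import *
def save(name,fn):
    im=get_image(name); cv2.imwrite('pics/'+fn+'.png',im['color'])
    import pickle; pickle.dump(im,open('pics/'+fn+'.pkl','wb')); return im
E
python3 - <<'E'
from h import *
print(get_state()); print(grasp_offset)
for n in ['scene','top','wrist']:
    im=save(n,n+'0'); print(n,im['mtx'],im['k1'],im.get('R'),im.get('t'),im.get('tool_from_camera'))
E
```

```text
pics
{'clock': 0.0, 'qpos': array([ 1.09996886e+00,  2.76622160e-01,  1.50614099e+00,  2.39921636e-05,
        1.36072903e+00, -1.21006837e-01]), 'qd': array([-0.00088261, -0.0001001 ,  0.00103955, -0.00088524, -0.00168062,
       -0.00095086]), 'effort': array([-4.07856969e-04, -4.16768610e+01, -2.45810813e+01, -3.76528760e-04,
        1.09673876e-02, -1.78997971e-05]), 'position': array([0.19682341, 0.53968995, 0.23042111]), 'ee_rot': array([-0.69567726,  0.6969572 , -0.12325607,  0.12284851]), 'contact_force': array([ 1.19166383,  0.49063712, -0.03079042]), 'moment': array([ 0.00535666,  0.0338918 , -0.02576545]), 'width': 0.08500092069137147}
0.0187
scene [[441.33157625   0.         286.89206597]
 [  0.         441.33157625 203.58600203]
 [  0.           0.           1.        ]] -0.13563355862091422 [[ 0.53043806  0.84772216  0.00161289]
 [ 0.62642566 -0.39068474 -0.6745045 ]
 [-0.57116228  0.35879321 -0.73826897]] [-0.27488583 -0.24196087  1.3355468 ] None
top [[443.17567453   0.         278.58575755]
 [  0.         443.17567453 203.15267655]
 [  0.           0.           1.        ]] -0.12953750355136393 [[ 7.30146800e-04 -9.99976507e-01  6.81561924e-03]
 [-9.97757685e-01 -1.18463421e-03 -6.69193481e-02]
 [ 6.69258499e-02 -6.75147552e-03 -9.97735109e-01]] [0.02664925 0.45824578 1.30982764] None
wrist [[302.23584929   0.         276.11277248]
 [  0.         302.23584929 212.70585203]
 [  0.           0.           1.        ]] -0.06641945573261632 None None [[-1.05797064e-03  9.59150583e-01  2.82894045e-01 -7.20575389e-02]
 [-9.85742176e-04 -2.82895066e-01  9.59150358e-01 -1.42924027e-01]
 [ 9.99998955e-01  7.35892326e-04  1.24476986e-03  2.99227692e-04]
 [ 0.00000000e+00  0.00000000e+00  0.00000000e+00  1.00000000e+00]]
```

View pics/scene0.png

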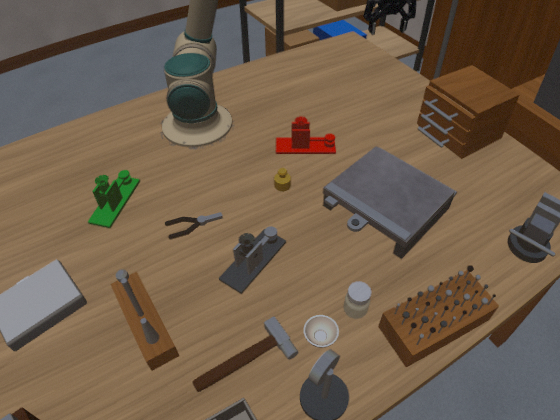

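View pics/top0.png

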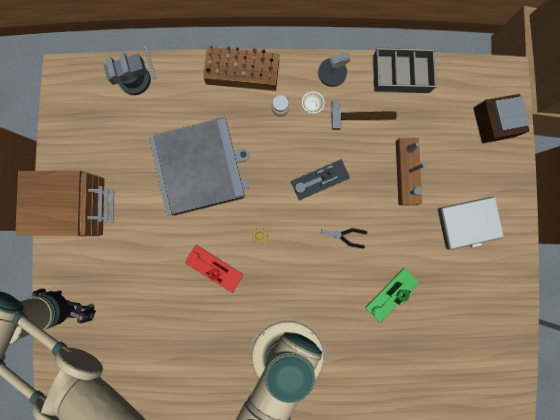

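View pics/wrist0.png

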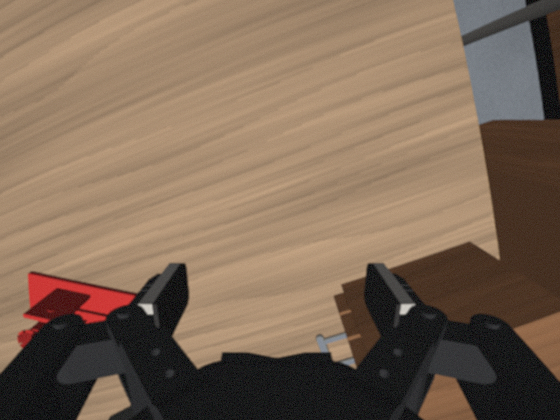

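Run:
```python
import cv2
im=cv2.imread('pics/top0.png')
c=im[110:222,140:268]; cv2.imwrite('pics/t_stand.png',cv2.resize(c,None,fx=5,fy=5,interpolation=cv2.INTER_CUBIC))
c=im[150:210,280:360]; a=cv2.resize(c,None,fx=9,fy=9,interpolation=cv2.INTER_CUBIC);cv2.imwrite('pics/t_jack.png',a)
c=im[130:215,380:440]; cv2.imwrite('pics/t_block.png',cv2.resize(c,None,fx=7,fy=7,interpolation=cv2.INTER_CUBIC))
s=cv2.imread('pics/scene0.png')
cv2.imwrite('pics/s_a.png',cv2.resize(s[215:295,205:305],None,fx=7,fy=7,interpolation=cv2.INTER_CUBIC))
cv2.imwrite('pics/s_b.png',cv2.resize(s[255:370,95:195],None,fx=5,fy=5,interpolation=cv2.INTER_CUBIC))
```

```text
(no output)
```

View pics/t_stand.png

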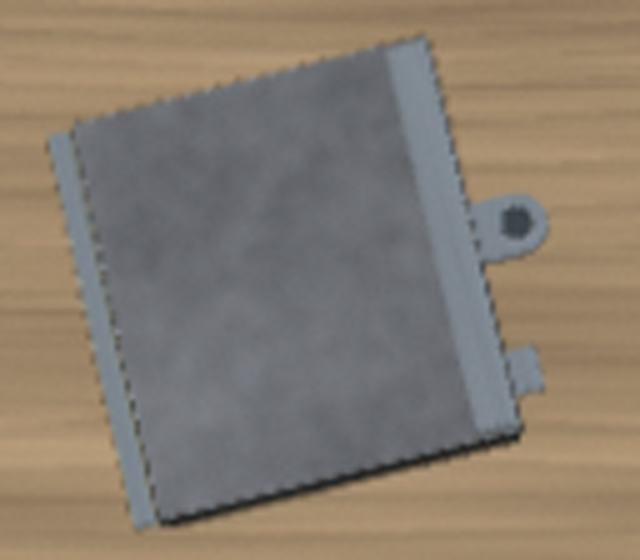

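View pics/t_jack.png

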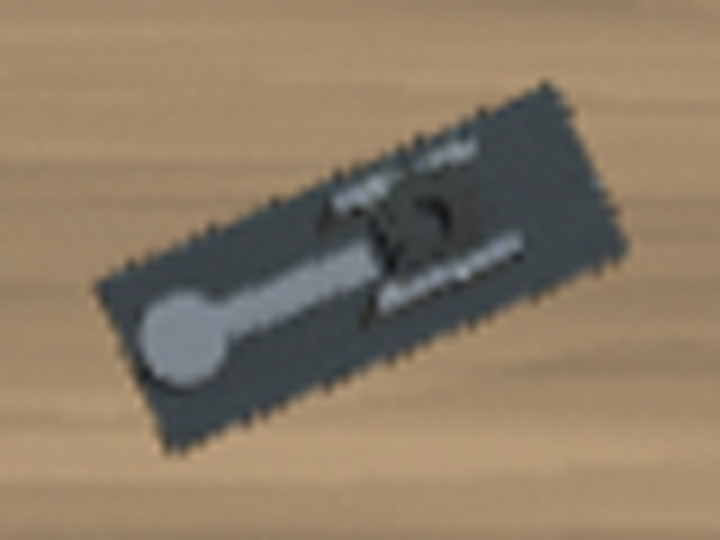

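View pics/t_block.png

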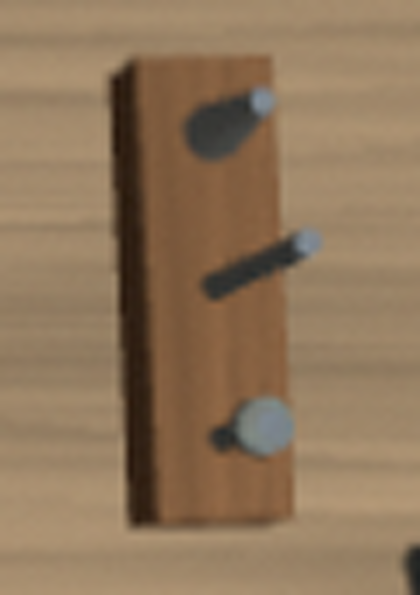

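View pics/s_a.png

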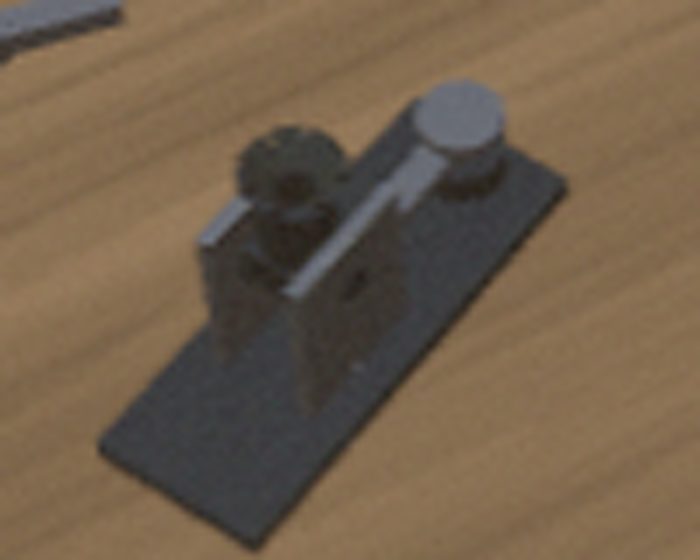

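View pics/s_b.png

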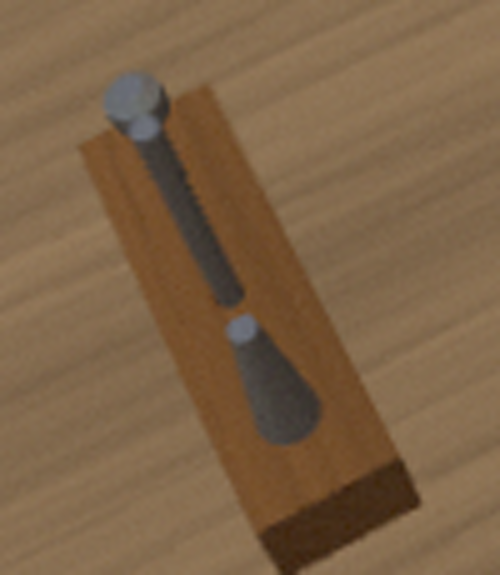

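```bash
cat >> h.py <<'E'
import pickle
def load(fn): return pickle.load(open('pics/'+fn+'.pkl','rb'))
def ray(im,u,v):
    K=im['mtx']; d=np.array([[im['k1'],0,0,0]],float)
    p=cv2.undistortPoints(np.array([[[u,v]]],float),K,np.array([im['k1'],0,0,0.]))[0,0]
    return np.array([p[0],p[1],1.])
def toz(im,u,v,z):
    R,t=im['R'],im['t']; o=-R.T@t; d=R.T@ray(im,u,v)
    return o+d*(z-o[2])/d[2]
def proj(im,X):
    return cv2.projectPoints(np.array(X,float).reshape(-1,1,3),cv2.Rodrigues(im['R'])[0],im['t'],im['mtx'],np.array([im['k1'],0,0,0.]))[0][:,0]
E
python3 - <<'E'
from h import *
T=load('top0');S=load('scene0')
def g(n,im,u,v,s,ou,ov,z):
    p=toz(im,(u+.5)/s-.5+ou,(v+.5)/s-.5+ov,z); print(n,p.round(4)); return p
t=lambda n,u,v,z:g(n,T,u,v,5,140,110,z)
t('button',517,222,.062); t('fc far',428,38,.07); t('fc near',521,432,.07); t('lugtip',549,222,.057);t('h far',48,140,.07);t('h near',135,527,.07)
j=lambda n,u,v,z:g(n,T,u,v,9,280,150,z)
j('saddle',184,337,.038); P=[j('c',*a,.01) for a in [(548,85),(628,250),(172,452),(98,285)]]
print('jc',np.mean(P,0)); 
b=lambda n,u,v,z:g(n,T,u,v,7,380,130,z)
b('rodtop',307,242,.165); b('rodbase',212,288,.045); P=[b('b',*a,.045) for a in [(133,58),(272,55),(293,522),(160,525)]];print(np.mean(P,0))
j=lambda n,u,v,z:g(n,S,u,v,7,205,215,z)
j('S saddle',460,117,.038);P=[j('c',*a,.01) for a in [(568,185),(258,545),(98,443),(415,98)]];print('jc',np.mean(P,0))
b=lambda n,u,v,z:g(n,S,u,v,5,95,255,z)
b('S rodtop',145,128,.165); b('S rodbase',230,300,.045)
s=lambda n,u,v,z:g(n,S,u,v,1,0,0,z)
s('S button',356,222,.062)
E
python3 - <<'E'
import cv2
s=cv2.imread('pics/scene0.png')
cv2.imwrite('pics/s_c.png',cv2.resize(s[140:255,315:465],None,fx=5,fy=5,interpolation=cv2.INTER_CUBIC))
E
```

```text
button [0.5984 0.1311 0.062 ]
fc far [0.7061 0.1836 0.07  ]
fc near [0.475  0.1273 0.07  ]
lugtip [0.5993 0.1128 0.057 ]
h far [0.6467 0.4069 0.07  ]
h near [0.42 0.35 0.07]
saddle [ 0.5045 -0.0359  0.038 ]
c [ 0.5932 -0.1607  0.01  ]
c [ 0.5372 -0.1871  0.01  ]
c [ 0.4688 -0.0333  0.01  ]
c [ 0.5249 -0.0086  0.01  ]
jc [ 0.53100882 -0.09744363  0.01      ]
rodtop [ 0.5548 -0.3651  0.165 ]
rodbase [ 0.5536 -0.3639  0.045 ]
b [ 0.6527 -0.332   0.045 ]
b [ 0.6549 -0.3932  0.045 ]
b [ 0.4538 -0.397   0.045 ]
b [ 0.4525 -0.3391  0.045 ]
[ 0.55345061 -0.36532098  0.045     ]
S saddle [ 0.5052 -0.0366  0.038 ]
c [ 0.5292 -0.0101  0.01  ]
c [ 0.5963 -0.1626  0.01  ]
c [ 0.538  -0.1878  0.01  ]
c [ 0.4702 -0.0345  0.01  ]
jc [ 0.53342622 -0.09874606  0.01      ]
S rodtop [ 0.5537 -0.3652  0.165 ]
S rodbase [ 0.5573 -0.3663  0.045 ]
S button [0.6017 0.1318 0.062 ]
```

View pics/s_c.png

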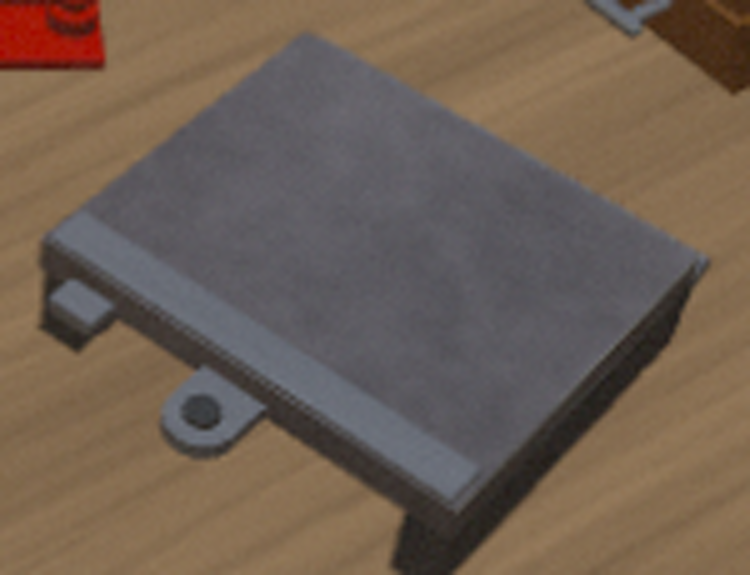

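```bash
cat >> h.py <<'E'
from scipy.spatial.transform import Rotation as Ro
def pose():
    s=get_state(); q=s['ee_rot']; return s['position'],Ro.from_quat([q[1],q[2],q[3],q[0]]),s
def Rdown(yaw,tilt=0,flip=False):
    # tool y down, tool z along world heading yaw(rad)
    z=np.array([np.cos(yaw),np.sin(yaw),0]); y=np.array([0,0,-1.])
    R=Ro.from_matrix(np.stack([np.cross(y,z),y,z],1)); return R
def go(X,R,label=''):
    p,R0,s=pose(); d=R0.inv().apply(np.array(X)-p)*100; r=(R0.inv()*R).as_rotvec()*180/np.pi/8
    print(label,'shift',d.round(2),'turn',r.round(2)); return d,r
E
python3 - <<'E'
from h import *
p,R,s=pose(); print(R.as_matrix().round(3))
T=load('top0')
print('jar',toz(T,280,105,.05),'dish',toz(T,313,103,.02),'weight',toz(T,260,236,.05))
for yaw in (23.9,203.9): go([.538,-.112,.15],Rdown(np.deg2rad(yaw)),yaw)
E
```

```text
[[ 0.939 -0.001  0.343]
 [-0.343 -0.001  0.939]
 [-0.    -1.    -0.001]]
jar [0.74853708 0.02333    0.05      ] dish [ 0.76417955 -0.07762209  0.02      ] weight [0.36039071 0.08113331 0.05      ]
23.9 shift [ 54.39   8.13 -49.53] turn [0.01 5.76 0.  ]
203.9 shift [ 54.39   8.13 -49.53] turn [ 0.000e+00 -1.674e+01 -1.000e-02]
```

```bash
python3 -m jog '[0,54.4,8.1,-49.5,0,5.76,0, 0,54.4,8.1,-49.5,0,5.76,0, 0,54.4,8.1,-49.5,0,5.76,0, 0,54.4,8.1,-49.5,0,5.76,0, 0,54.4,8.1,-49.5,0,5.76,0, 0,54.4,8.1,-49.5,0,5.76,0, 0,54.4,8.1,-49.5,0,5.76,0, 0,54.4,8.1,-49.5,0,5.76,0, 0,54.4,8.1,-49.5,0,5.76,0, 0,54.4,8.1,-49.5,0,5.76,0, 0,54.4,8.1,-49.5,0,5.76,0, 0,54.4,8.1,-49.5,0,5.76,0]'
python3 - <<'E'
from h import *
go([.538,-.112,.15],Rdown(np.deg2rad(23.9)))
E
```

```text
clock: 1.65
position: [0.5392, -0.1136, 0.1498]
ee_rot: [0.592, -0.592, 0.386, -0.386]
contact_force: [0.2, 0.3, 0.0]
width: 0.0857
 shift [-0.2  -0.02 -0.05] turn [-0.   -0.01 -0.  ]
```

Run:
```python
from h import *
im=save('wrist','w1')
# draw expected points: cheeks, saddle, socket top
p,R,s=pose()
M=im['tool_from_camera']
def projw(X):
    Xt=R.inv().apply(np.array(X)-p); Xc=(np.linalg.inv(M)@np.c_[Xt,np.ones(len(Xt))].T).T[:,:3]
    return cv2.projectPoints(Xc.reshape(-1,1,3),np.zeros(3),np.zeros(3),im['mtx'],np.array([im['k1'],0,0,0.]))[0][:,0]
J=np.array([.532,-.098,0]);a=np.deg2rad(113.9)
Rj=Ro.from_euler('z',a)
loc=np.array([[85,32,10],[85,-32,10],[-85,32,10],[-85,-32,10],[68,0,38],[-40,20,75],[-40,-20,75],[10,20,75],[10,-20,75],[-15,0,98]])/1000
c=im['color'].copy()
for q in projw(J+Rj.apply(loc)): cv2.circle(c,tuple(int(v) for v in q.round()),2,(0,0,255),-1)
cv2.imwrite('pics/w1m.png',c)
```

```text
(no output)
```

View pics/w1m.png

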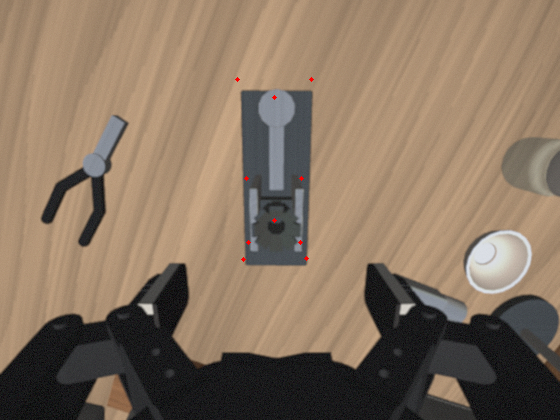

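Run:
```python
from h import *
print(get_state()['qd'].round(3), get_state()['position'])
J=np.array([.532,-.098,0]);a=np.deg2rad(113.9)
Rj=Ro.from_euler('z',a)
loc=np.array([[85,32,10],[85,-32,10],[-85,32,10],[-85,-32,10],[68,0,38],[-40,20,75],[-40,-20,75],[10,20,75],[10,-20,75],[-15,0,98]])/1000
for n,(x,y,w,h) in {'top0':(280,150,80,60),'scene0':(205,215,100,80)}.items():
    im=load(n); f=7
    c=cv2.resize(im['color'][y:y+h,x:x+w],None,fx=f,fy=f,interpolation=cv2.INTER_CUBIC)
    for q in proj(im,J+Rj.apply(loc)):
        q=(q+.5-[x,y])*f-.5; cv2.circle(c,tuple(int(v) for v in q.round()),3,(0,0,255),-1)
    cv2.imwrite('pics/m_%s.png'%n,c)
```

```text
[ 0.052 -0.035  0.042  0.035  0.007  0.103] [ 0.54305954 -0.11979447  0.14909311]
```

View pics/m_top0.png

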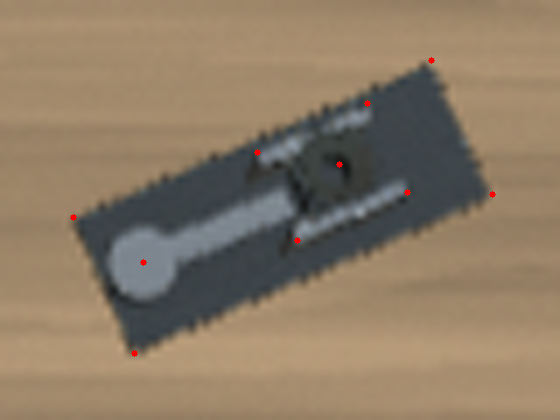

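View pics/m_scene0.png

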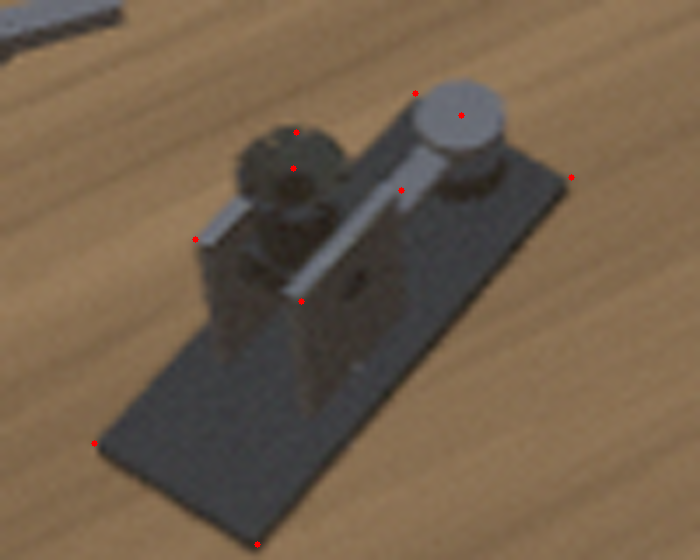

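```bash
python3 -m jog '[0,0,0,0,0,0,0, 0,0,0,0,0,0,0, 0,0,0,0,0,0,0]'
python3 - <<'E'
from h import *
print(get_state()['qd'].round(3), get_state()['position'])
go([.538,-.112,.15],Rdown(np.deg2rad(23.9)))
E
```

```text
clock: 2.08
position: [0.5379, -0.1099, 0.1505]
ee_rot: [0.593, -0.593, 0.385, -0.385]
contact_force: [0.1, 0.3, -0.7]
width: 0.0852
[ 0.003 -0.001 -0.003 -0.001 -0.003 -0.001] [ 0.53786127 -0.10991571  0.15052051]
 shift [ 0.2   0.05 -0.07] turn [-0.    0.01 -0.  ]
```

```bash
python3 -m jog '[0,0.2,3,-0.05,0,0,0, 0,0.2,6,-0.05,0,0,0, 0,0.2,9,-0.05,0,0,0, 0,0.2,11.05,-0.05,0,0,0, 0,0.2,11.05,-0.05,0,0,0, 0,0.2,11.05,-0.05,0,0,0, 0,0.2,11.05,-0.05,0,0,0]' 60
python3 - <<'E'
from h import *
print(get_state()['qd'].round(3), get_state()['position'])
im=save('wrist','w2')
go([.538,-.112,.04],Rdown(np.deg2rad(23.9)))
E
```

```text
clock: 2.95
position: [0.5397, -0.1133, 0.0411]
ee_rot: [0.593, -0.592, 0.385, -0.386]
contact_force: [0.3, 0.0, 0.1]
width: 0.0853
[-0.005  0.004  0.002 -0.002 -0.001 -0.001] [ 0.53974166 -0.11326008  0.04108289]
 shift [-0.19  0.1  -0.09] turn [-0.01 -0.    0.01]
```

View pics/w2.png

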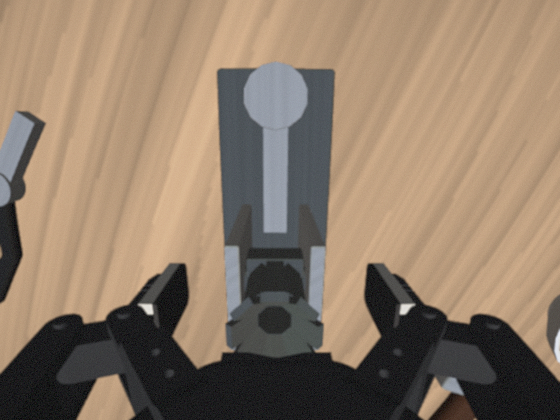

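```bash
python3 -m jog '[200,0,0,0,0,0,0, 200,0,0,0,0,0,0, 200,0,0,0,0,0,0, 200,0,0,0,0,0,0, 200,0,0,0,0,0,0, 200,0,0,0,0,0,0]' 80
python3 -m jog '[200,0,-0.5,0,0,0,0, 200,0,-1.5,0,0,0,0, 200,0,-2,0,0,0,0, 200,0,-2,0,0,0,0, 200,0,-2,0,0,0,0]'
python3 - <<'E'
from h import *
print(get_state()['qd'].round(3), get_state()['position'])
im=save('wrist','w3'); save('scene','s3'); save('top','t3')
E
```

```text
clock: 3.75
position: [0.5391, -0.1135, 0.0402]
ee_rot: [0.593, -0.593, 0.385, -0.386]
contact_force: [-0.1, -0.7, 6.1]
width: 0.0389
clock: 4.38
position: [0.5385, -0.1131, 0.0596]
ee_rot: [-0.593, 0.593, -0.386, 0.386]
contact_force: [0.1, 0.4, -8.6]
width: 0.0391
[-0.001  0.003  0.002  0.001  0.    -0.001] [ 0.53853773 -0.11314373  0.05956472]
```

View pics/w3.png

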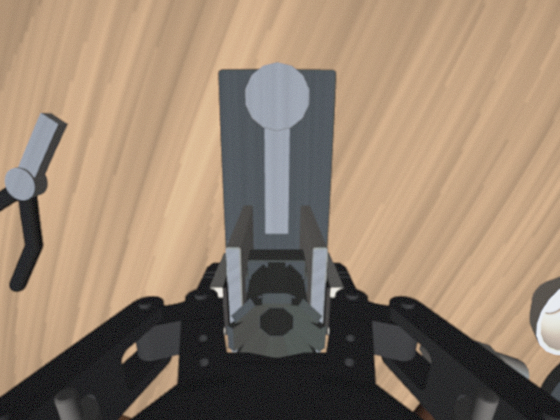

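View pics/s3.png

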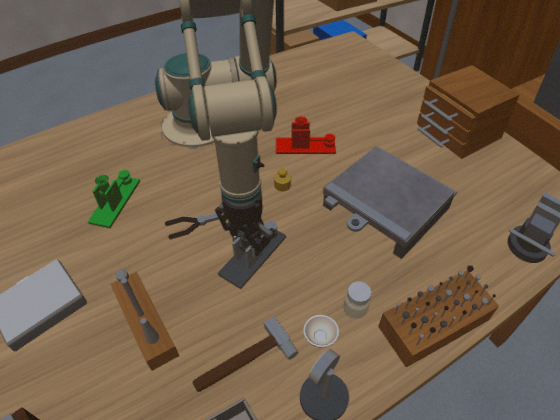

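Run:
```python
from h import *
go([.6333,-.0094,.06],Rdown(np.deg2rad(13.7)))
```

```text
shift [-5.65 -0.05 12.86] turn [ 0.    1.27 -0.  ]
```

```bash
python3 -m jog '[200,-1.4,0,3.2,0,0.3,0, 200,-2.8,0,6.4,0,0.6,0, 200,-4.2,0,9.6,0,0.9,0, 200,-5.65,0,12.86,0,1.27,0, 200,-5.65,0,12.86,0,1.27,0, 200,-5.65,0,12.86,0,1.27,0, 200,-5.65,0,12.86,0,1.27,0]'
python3 - <<'E'
from h import *
print(get_state()['qd'].round(3), get_state()['position'])
im=save('wrist','w4'); save('scene','s4'); T=save('top','t4')
for n,(x,y,w,h) in {'t4':(200,110,100,80),'s4':(280,170,100,80)}.items():
    cv2.imwrite('pics/c_%s.png'%n,cv2.resize(load(n)['color'][y:y+h,x:x+w],None,fx=7,fy=7,interpolation=cv2.INTER_CUBIC))
go([.6333,-.0094,.044],Rdown(np.deg2rad(13.7)))
E
```

```text
clock: 5.4
position: [0.6325, -0.0102, 0.0594]
ee_rot: [-0.556, 0.556, -0.437, 0.436]
contact_force: [0.6, 0.1, -8.4]
width: 0.039
[-0.004 -0.006 -0.003  0.003 -0.005  0.001] [ 0.63250151 -0.01018125  0.05940903]
 shift [-0.07  1.58  0.04] turn [ 0. -0. -0.]
```

View pics/c_t4.png

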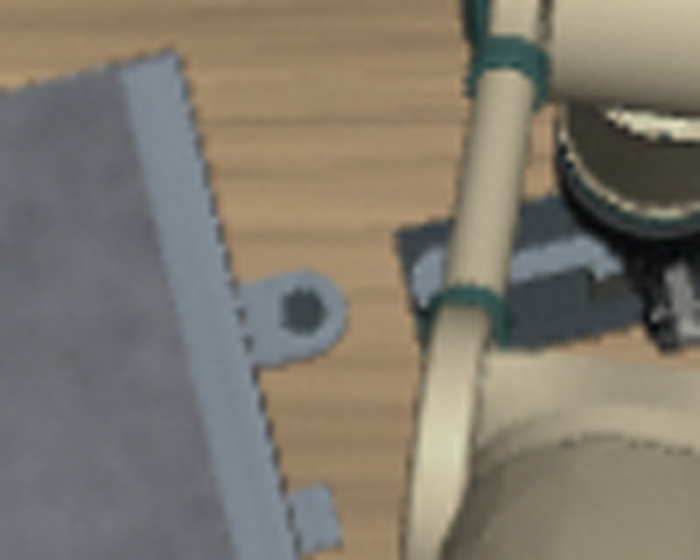

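View pics/c_s4.png

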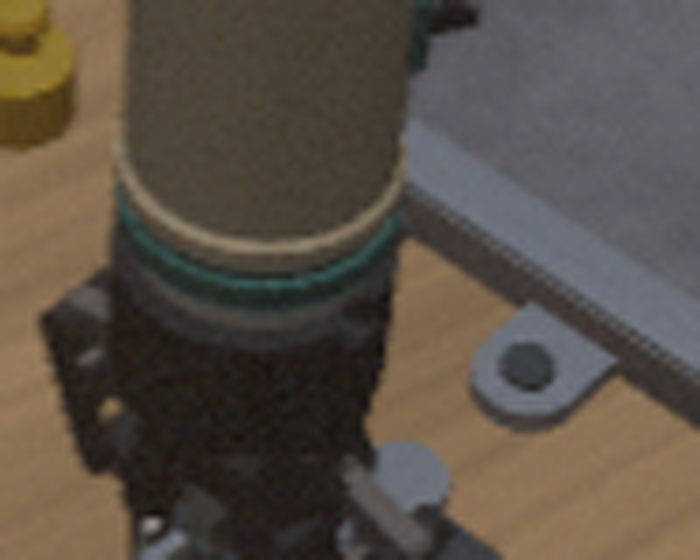

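View pics/w4.png

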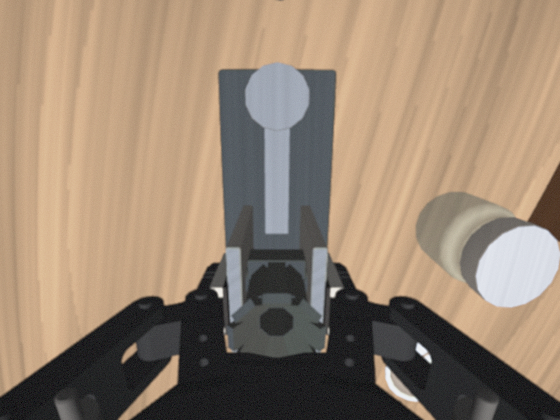

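```bash
python3 - <<'E'
from h import *
L=np.array([.5995,.1315])
c=np.array([np.cos(np.deg2rad(103.7)),np.sin(np.deg2rad(103.7))])
go(np.r_[L-.085*c,.044],Rdown(np.deg2rad(13.7)))
E
python3 -m jog '[200,0,0.8,0,0,0,0, 200,0,1.55,0,0,0,0, 200,0,1.55,0,0,0,0, 200,-1.5,1.55,0,0,0,0, 200,-3,1.55,0,0,0,0, 200,-4,1.55,0,0,0,0, 200,-4,1.55,0,0,0,0, 200,-4,1.55,0,0,0,0]'
python3 - <<'E'
from h import *
print(get_state()['qd'].round(3), get_state()['position'])
im=save('wrist','w5')
L=np.array([.5995,.1315])
c=np.array([np.cos(np.deg2rad(103.7)),np.sin(np.deg2rad(103.7))])
go(np.r_[L-.085*c,.044],Rdown(np.deg2rad(13.7)))
E
```

```text
shift [-6.06  1.58  0.09] turn [ 0. -0. -0.]
clock: 6.55
position: [0.6244, 0.0293, 0.0445]
ee_rot: [0.556, -0.556, 0.436, -0.437]
contact_force: [0.2, 0.8, -8.9]
width: 0.039
[-0.011  0.002 -0.003  0.002  0.002  0.   ] [0.62437585 0.02928679 0.04452327]
 shift [-2.04  0.04  0.01] turn [-0.  0.  0.]
```

View pics/w5.png

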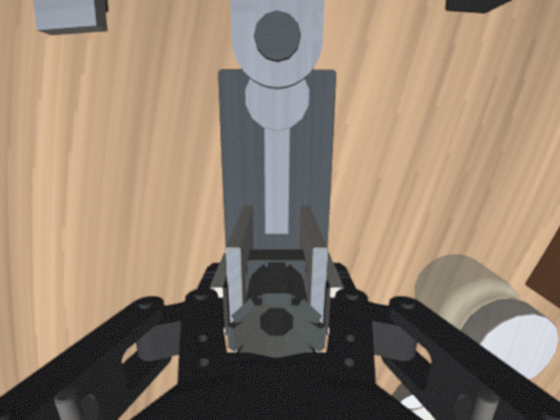

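```bash
cat >> h.py <<'E'
def wz(im,u,v,z,p=None,R=None):
    if p is None: p,R,_=pose()
    M=im['tool_from_camera']; d=R.apply(M[:3,:3]@ray(im,u,v)); o=p+R.apply(M[:3,3]); return o+d*(z-o[2])/d[2]
E
python3 - <<'E'
from h import *
im=load('w5'); b=wz(im,277,35,.062); s=wz(im,277,97,.0425); p,R,_=pose()
print(b,s,R.inv().apply(b-s)*100, R.inv().apply(s-p)*100)
im=load('w2')
E
```

```text
[0.59983142 0.13123585 0.062     ] [0.60487963 0.11105628 0.0425    ] [-2.07905012 -1.95113748 -0.01039181] [-8.42878972  0.19057043  0.05156286]
```

```bash
python3 -m jog '[200,-1,0,0,0,0,0, 200,-2.06,0,0,0,0,0, 200,-2.06,0,0,0,0,0, 200,-2.06,0.2,0,0,0,0, 200,-2.06,0.42,0,0,0,0, 200,-2.06,0.45,0,0,0,0, 200,-2.06,0.45,0,0,0,0]'
python3 - <<'E'
from h import *
im=save('wrist','w6')
E
```

```text
clock: 7.48
position: [0.6194, 0.0491, 0.0402]
ee_rot: [0.556, -0.556, 0.437, -0.437]
contact_force: [-1.1, -0.6, -3.3]
width: 0.0389
```

View pics/w6.png

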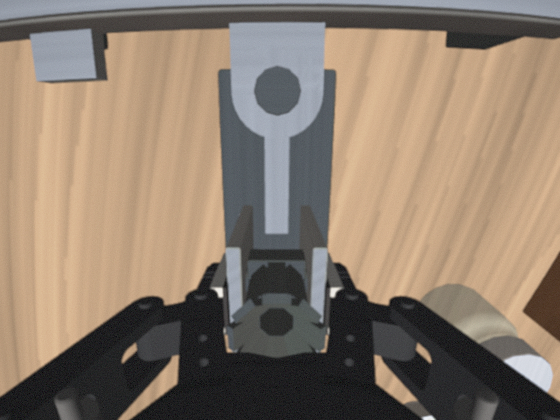

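```bash
python3 -m jog '[60,0,0,0,0,0,0, 40,0,0,0,0,0,0, 40,0,0,0,0,0,0, 40,0,0,0,0,0,0, 40,0,-3,0,0,0,0, 40,0,-8,0,0,0,0, 40,0,-14,0,0,0,0, 40,0,-18,0,0,0,0, 40,0,-18,0,0,0,0, 40,0,-18,0,0,0,0]'
python3 - <<'E'
from h import *
im=save('wrist','w7');T=save('top','t7')
cv2.imwrite('pics/c_t7.png',cv2.resize(T['color'][110:210,200:330],None,fx=5,fy=5,interpolation=cv2.INTER_CUBIC))
go([.5545,-.365,.21],Rdown(np.deg2rad(13.7)))
print(wz(im,277,35,.062))
E
```

```text
clock: 8.78
position: [0.6185, 0.0493, 0.219]
ee_rot: [-0.556, 0.556, -0.437, 0.436]
contact_force: [0.1, -0.4, -0.2]
width: 0.0719
 shift [ 38.75   0.8  -16.  ] turn [ 0.03  0.   -0.01]
[0.58273252 0.19589874 0.062     ]
```

View pics/w7.png

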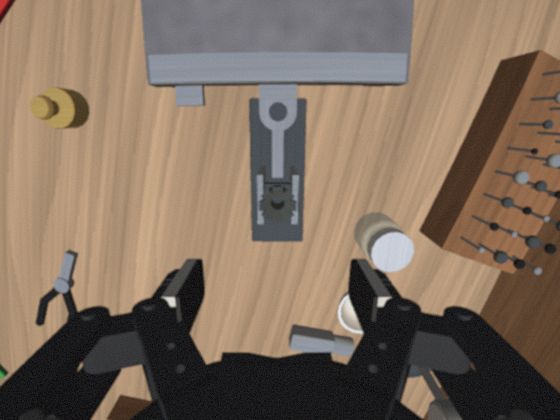

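View pics/c_t7.png

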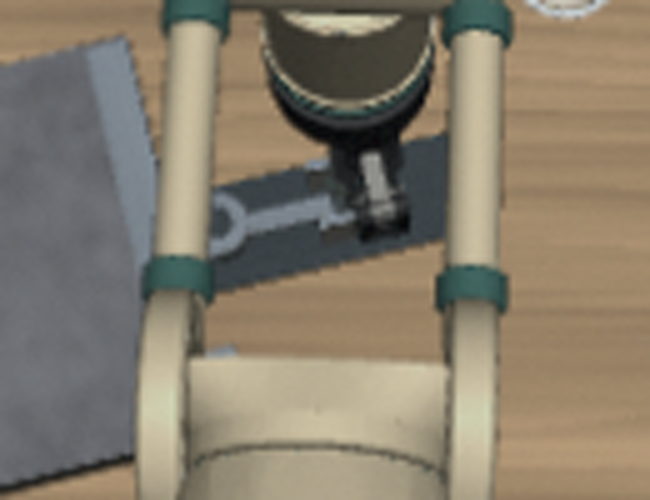

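```bash
python3 - <<'E'
from h import *
im=load('w7'); print(wz(im,278,203,.098),wz(im,278,111,.062))
E
python3 -m jog '[60,6,0.8,-2.5,0,0,0, 60,12,0.8,-5,0,0,0, 60,18,0.8,-7.5,0,0,0, 60,24,0.8,-10,0,0,0, 60,30,0.8,-12.5,0,0,0, 60,35,0.8,-14.5,0,0,0, 60,38.75,0.8,-16,0,0,0, 60,38.75,0.8,-16,0,0,0, 60,38.75,0.8,-16,0,0,0, 60,38.75,0.8,-16,0,0,0, 60,38.75,0.8,-16,0,0,0]'
python3 - <<'E'
from h import *
im=save('wrist','w8')
go([.5545,-.365,.21],Rdown(np.deg2rad(13.7)))
E
```

```text
[0.61860929 0.05379062 0.098     ] [0.59943078 0.13194559 0.062     ]
clock: 10.25
position: [0.556, -0.3637, 0.2119]
ee_rot: [0.557, -0.556, 0.436, -0.436]
contact_force: [-0.3, -0.9, 0.3]
width: 0.0651
 shift [ 0.07  0.2  -0.18] turn [-0.    0.01 -0.  ]
```

View pics/w8.png

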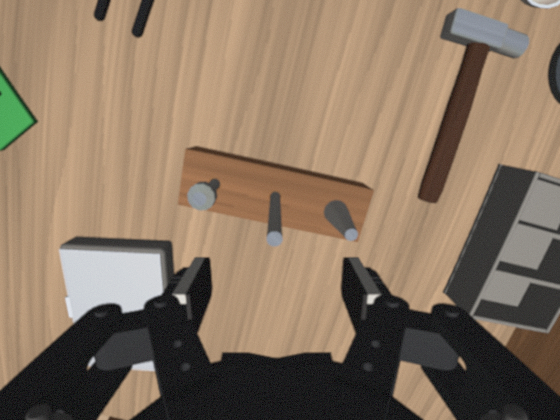

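Run:
```python
from h import *
im=load('w8'); print(wz(im,274,238,.165),wz(im,276,197,.045))
go([.5547,-.3648,.118],Rdown(np.deg2rad(13.7)))
cv2.imwrite('pics/c_w8.png',cv2.resize(im['color'][140:250,170:380],None,fx=3.5,fy=3.5))
```

```text
[ 0.55521295 -0.36543324  0.165     ] [ 0.55666479 -0.3654019   0.045     ]
 shift [ 0.06  9.4  -0.15] turn [-0.    0.01 -0.  ]
```

View pics/c_w8.png

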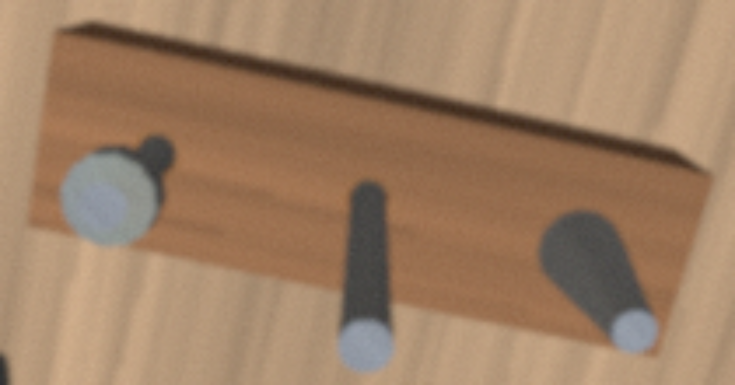

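```bash
python3 -m jog '[60,0.1,3,-0.1,0,0,0, 60,0.1,6,-0.1,0,0,0, 60,0.1,9.2,-0.1,0,0,0, 60,0.1,9.2,-0.1,0,0,0, 60,0.1,9.2,-0.1,0,0,0, 60,0.1,9.2,-0.1,0,0,0]'
python3 - <<'E'
from h import *
im=save('wrist','w9'); print(get_state()['position'])
E
```

```text
clock: 11.05
position: [0.556, -0.3669, 0.1217]
ee_rot: [0.556, -0.556, 0.435, -0.438]
contact_force: [0.1, -0.0, -0.0]
width: 0.0655
[ 0.5558032  -0.36683473  0.12157639]
```

View pics/w9.png

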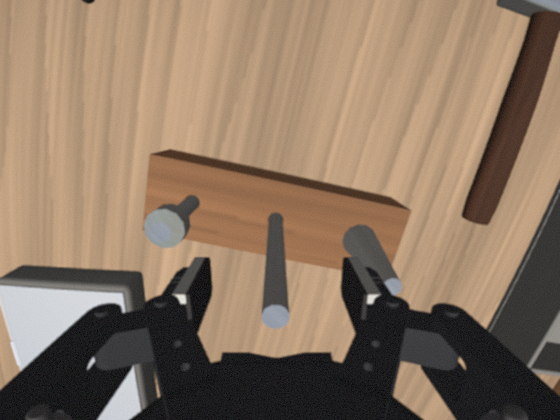

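```bash
python3 -m jog '[255,0,0,0,0,0,0, 255,0,0,0,0,0,0, 255,0,0,0,0,0,0, 255,0,0,0,0,0,0, 255,0,0,0,0,0,0, 255,0,0,0,0,0,0]' 60
python3 - <<'E'
from h import *
im=save('wrist','w10'); print(get_state()['position'])
E
```

```text
clock: 11.85
position: [0.555, -0.3664, 0.12]
ee_rot: [0.556, -0.556, 0.437, -0.437]
contact_force: [0.6, -0.1, 2.1]
width: 0.0097
[ 0.55504109 -0.36635518  0.12000867]
```

View pics/w10.png

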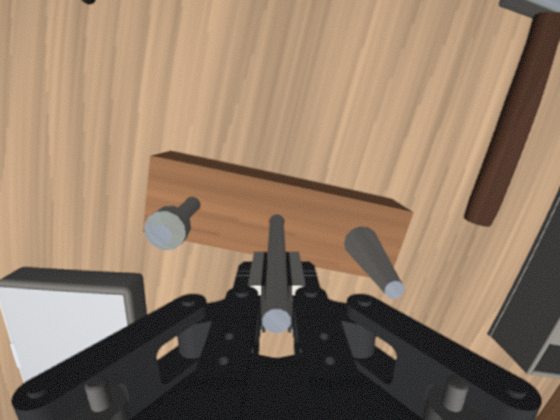

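```bash
python3 -m jog '[255,0,-1,0,0,0,0, 255,0,-3,0,0,0,0, 255,0,-6,0,0,0,0, 255,0,-9,0,0,0,0, 255,0,-12,0,0,0,0, 255,0,-12,0,0,0,0, 255,0,-12,0,0,0,0]'
python3 - <<'E'
from h import *
im=save('wrist','w11'); S=save('scene','s11');print(get_state()['position'])
cv2.imwrite('pics/c_s11.png',S['color'])
# socket candidate
go([.6188,.052,.24],Rdown(np.deg2rad(13.7)))
E
```

```text
clock: 12.78
position: [0.5543, -0.3658, 0.2385]
ee_rot: [0.556, -0.556, 0.438, -0.436]
contact_force: [-0.8, 0.2, -2.4]
width: 0.0093
[ 0.55409867 -0.36565405  0.23775882]
 shift [-39.04  -0.14  16.19] turn [ 0.02  0.   -0.02]
```

View pics/w11.png

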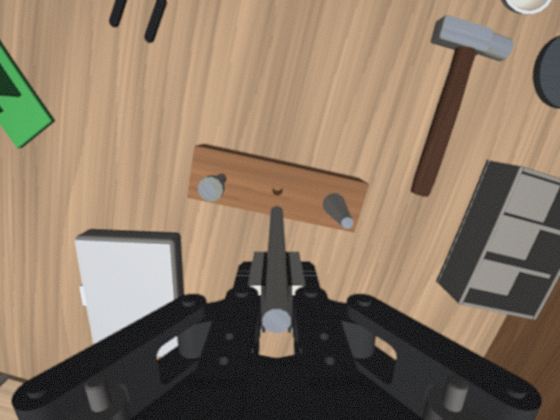

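View pics/c_s11.png

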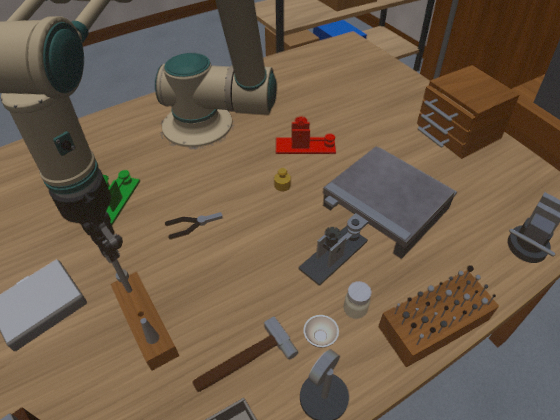

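Run:
```python
from h import *
T=save('top','t11'); S=load('s11')
Rj=Ro.from_euler('z',np.deg2rad(103.7)); sad=np.array([.5995,.1315,0]); J=sad-Rj.apply([.068,0,0]); print(J)
loc=np.array([[85,32,10],[85,-32,10],[-85,32,10],[-85,-32,10],[68,0,38],[-40,20,75],[-40,-20,75],[10,20,75],[10,-20,75],[-15,0,98]])/1000
out=[]
for im,(x,y,w,h) in ((T,(220,125,80,60)),(S,(290,210,80,75))):
    f=7;c=cv2.resize(im['color'][y:y+h,x:x+w],None,fx=f,fy=f,interpolation=cv2.INTER_CUBIC)
    for q in proj(im,J+Rj.apply(loc)):
        q=(q+.5-[x,y])*f-.5; cv2.circle(c,tuple(int(v) for v in q.round()),3,(0,0,255),-1)
    out.append(c)
cv2.imwrite('pics/mt11.png',out[0]);cv2.imwrite('pics/ms11.png',out[1])
```

```text
[0.61560499 0.06543466 0.        ]
```

View pics/mt11.png

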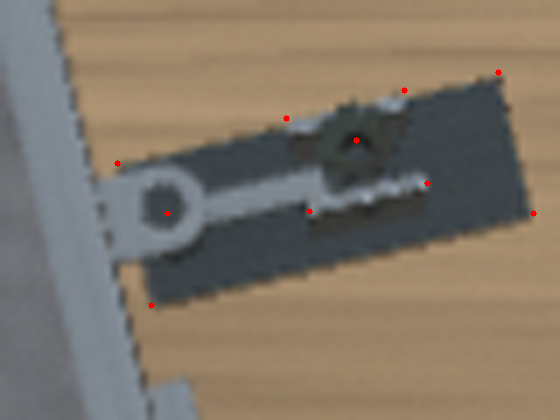

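View pics/ms11.png

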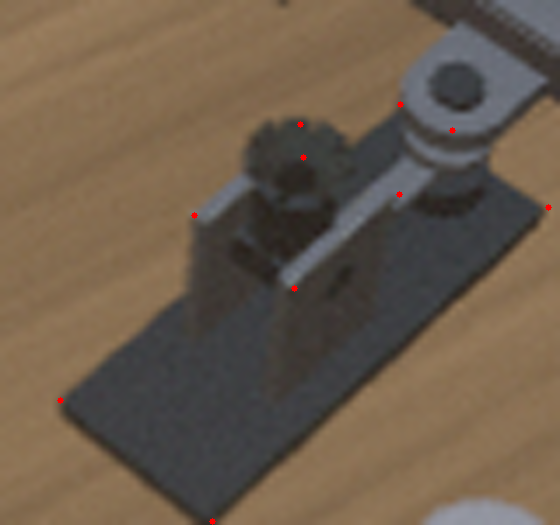

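```bash
python3 - <<'E'
from h import *
go([.6194,.0499,.24],Rdown(np.deg2rad(13.7)))
E
python3 -m jog '[255,-6,-0.2,2.5,0,0,0, 255,-12,-0.2,5,0,0,0, 255,-18,-0.2,7.5,0,0,0, 255,-24,-0.2,10,0,0,0, 255,-30,-0.2,12.5,0,0,0, 255,-36,-0.2,15,0,0,0, 255,-38.83,-0.2,16.2,0,0,0, 255,-38.83,-0.2,16.2,0,0,0, 255,-38.83,-0.2,16.2,0,0,0, 255,-38.83,-0.2,16.2,0,0,0]'
python3 - <<'E'
from h import *
im=save('wrist','w12'); S=save('scene','s12');
cv2.imwrite('pics/c_s12.png',cv2.resize(S['color'][130:290,270:420],None,fx=4,fy=4,interpolation=cv2.INTER_CUBIC))
go([.6194,.0499,.166],Rdown(np.deg2rad(13.7)))
E
```

```text
shift [-38.83  -0.14  16.19] turn [ 0.01  0.   -0.02]
clock: 14.18
position: [0.62, 0.048, 0.2414]
ee_rot: [-0.555, 0.556, -0.437, 0.437]
contact_force: [0.3, -0.3, -2.0]
width: 0.0094
 shift [-0.2   7.57 -0.02] turn [ 0.   -0.01  0.  ]
```

View pics/w12.png

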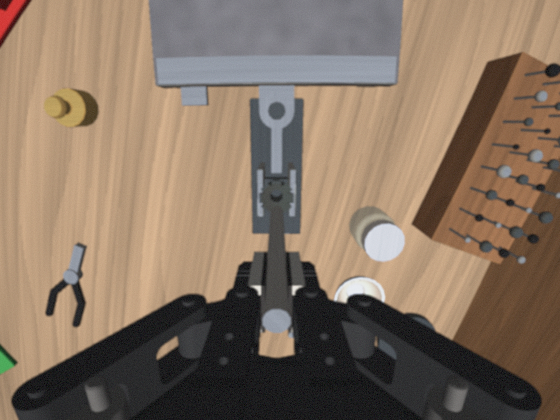

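View pics/c_s12.png

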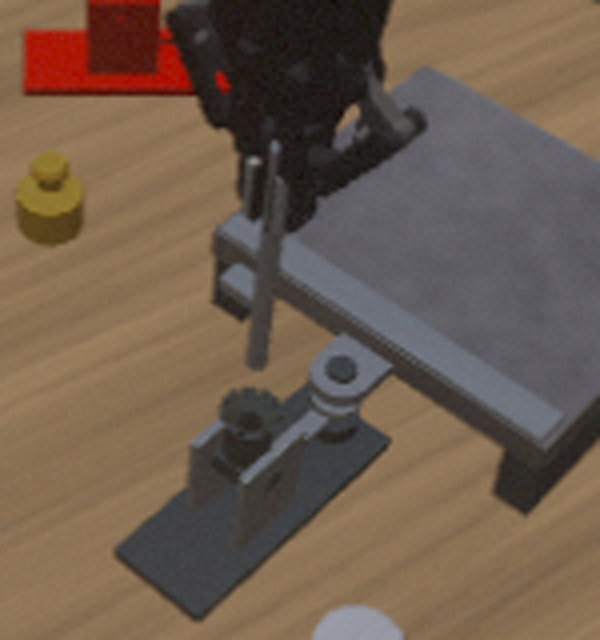

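```bash
python3 - <<'E'
from h import *
p,R,_=pose(); S=load('s12'); tx=R.apply([1,0,0])
r=p-.001*tx
X=[r+[0,0,-.105],r+[0,0,.045], r+[0,0,-.05],[.6192,.0509,.098],[.6192,.0509,.061]]
print(((proj(S,X)+.5-[270,130])*4-.5).round(0))
E
python3 - <<'E'
import cv2
im=cv2.imread('pics/w12.png'); cv2.imwrite('pics/c_w12.png',cv2.resize(im[140:340,200:350],None,fx=3.9,fy=2.9,interpolation=cv2.INTER_CUBIC))
E
```

```text
[[257. 365.]
 [283. 148.]
 [266. 292.]
 [253. 410.]
 [248. 452.]]
```

View pics/c_w12.png

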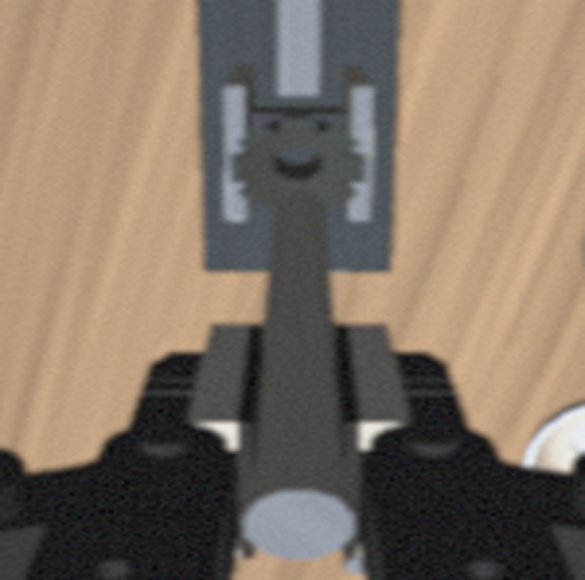

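```bash
python3 -m jog '[255,-0.2,2,0,0,0,0, 255,-0.2,4,0,0,0,0, 255,-0.2,4.5,0,0,0,0, 255,-0.2,5,0,0,0,0, 255,-0.2,5.5,0,0,0,0, 255,-0.2,6,0,0,0,0, 255,-0.2,6,0,0,0,0]'
python3 - <<'E'
from h import *
im=save('wrist','w13'); s=get_state();print(s['position'],s['contact_force'],s['moment'])
E
```

```text
clock: 15.15
position: [0.6195, 0.0511, 0.1814]
ee_rot: [-0.556, 0.556, -0.437, 0.437]
contact_force: [-0.7, -1.0, -1.3]
width: 0.0096
[0.61951581 0.05111831 0.18156132] [-1.25473511 -0.29072253 -1.14616329] [-0.25602996  0.19008962 -0.07356119]
```

View pics/w13.png

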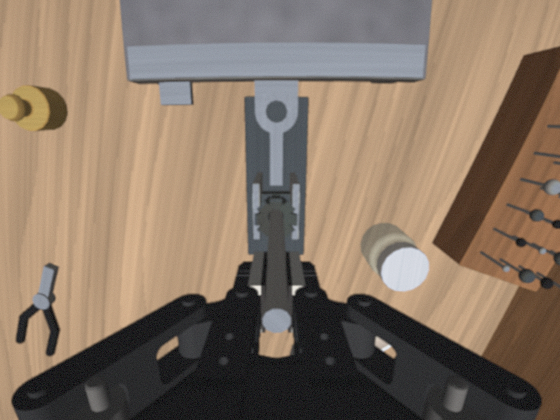

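```bash
python3 -m jog '[255,0,0.5,0,0,0,0, 255,0,1,0,0,0,0, 255,0,1.3,0,0,0,0, 255,0,1.5,0,0,0,0, 255,0,1.7,0,0,0,0, 255,0,1.8,0,0,0,0, 255,0,1.8,0,0,0,0, 255,0,1.8,0,0,0,0]'
python3 - <<'E'
from h import *
im=save('wrist','w14'); s=get_state();print(s['position'],s['contact_force'],s['moment'],s['qpos'])
S=save('scene','s14');
cv2.imwrite('pics/c_s14.png',cv2.resize(S['color'][130:290,270:420],None,fx=4,fy=4,interpolation=cv2.INTER_CUBIC))
E
```

```text
clock: 16.2
position: [0.62, 0.0512, 0.1659]
ee_rot: [0.557, -0.556, 0.436, -0.437]
contact_force: [-2.1, -1.5, 7.9]
width: 0.0097
[0.62001339 0.05118701 0.16584182] [-3.25049466 -1.64004125  7.58312963] [-0.41519305  0.70254035  0.03686758] [-2.92706456e-02  3.85659965e-01  1.50542490e+00 -2.58332951e-04
  1.24856921e+00 -2.68759911e-01]
```

View pics/w14.png

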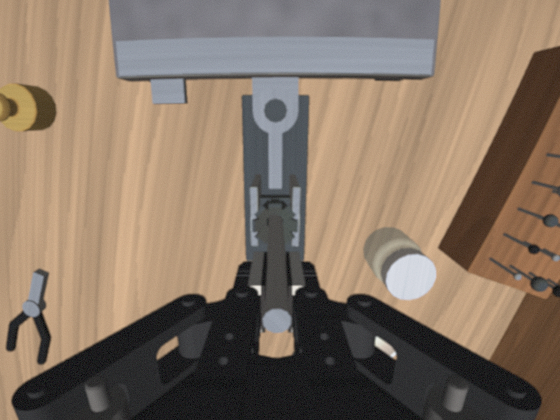

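View pics/c_s14.png

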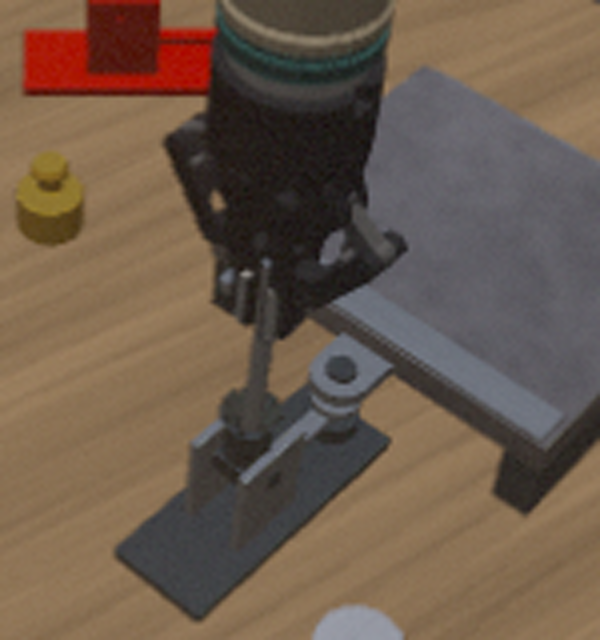

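```bash
python3 -m jog '[255,0.83,0.03,0,0,0,0.54, 255,1.66,0.12,0,0,0,1.07, 255,2.5,0.28,0,0,0,1.61, 255,3.28,0.5,0,0,0,2.15, 255,4.07,0.78,0,0,0,2.68, 255,4.83,1.11,0,0,0,3.22, 255,5.56,1.5,0,0,0,3.76, 255,6.27,1.94,0,0,0,4.3, 255,6.27,1.94,0,0,0,4.3]'
python3 - <<'E'
from h import *
s=get_state();print(s['position'],s['contact_force'],s['moment'],s['qpos'].round(3),s['width'])
S=save('scene','s15');
cv2.imwrite('pics/c_s15.png',cv2.resize(S['color'][130:290,250:450],None,fx=4,fy=3.75,interpolation=cv2.INTER_CUBIC))
E
```

```text
clock: 17.42
position: [0.6349, -0.0105, 0.1463]
ee_rot: [0.661, -0.4, 0.583, -0.252]
contact_force: [-3.1, -2.6, 10.9]
width: 0.0094
[ 0.63494797 -0.01053779  0.14628801] [-3.13161338 -2.629624   10.85187793] [0.54661067 0.84118805 0.43657173] [-0.398  0.582  1.381  0.476  1.568 -0.733] 0.009436375090587278
```

View pics/c_s15.png

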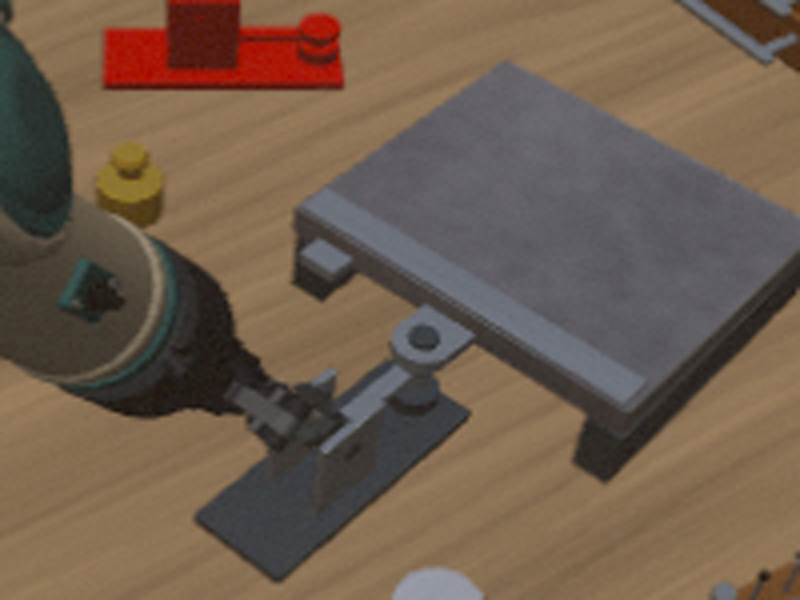

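```bash
python3 -m jog '[255,0.83,0.03,0,0,0,0.54, 255,1.66,0.12,0,0,0,1.07, 255,2.5,0.28,0,0,0,1.61, 255,3.28,0.5,0,0,0,2.15, 255,3.28,0.5,0,0,0,2.15, 255,3.28,0.5,0,0,0,2.15, 255,3.28,0.5,0,0,0,2.15]'
python3 - <<'E'
from h import *
p,R,s=pose();print(s['position'],s['contact_force'],s['moment'],s['qpos'].round(3),s['width'],'tilt',np.arccos(-R.apply([0,1,0])[2]))
S=save('scene','s16');T=save('top','t16');W=save('wrist','w16')
cv2.imwrite('pics/c_s16.png',cv2.resize(S['color'][130:290,250:450],None,fx=4,fy=3.75,interpolation=cv2.INTER_CUBIC))
E
```

```text
clock: 18.35
position: [0.641, -0.0344, 0.123]
ee_rot: [0.691, -0.311, 0.634, -0.152]
contact_force: [-1.1, -5.4, 6.5]
width: 0.0094
[ 0.64100844 -0.03437273  0.12298063] [-1.14097613 -5.3766515   6.49209283] [-0.34390022  0.3244528   0.57506029] [-0.505  0.744  1.313  0.627  1.749 -0.85 ] 0.009369470219335365 tilt 0.8993004437678616
```

View pics/c_s16.png

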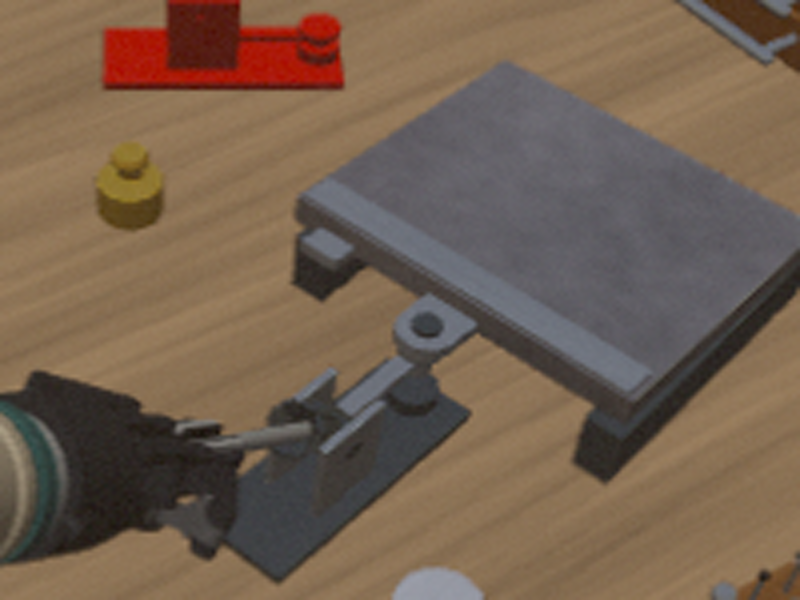

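View pics/w16.png

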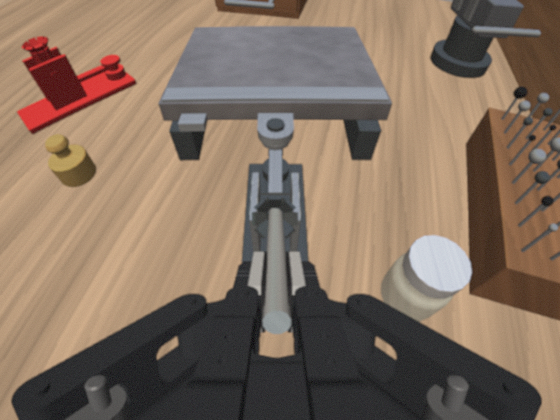

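Run:
```python
from h import *
S=load('s16')
u0=np.array([355.3,222.2]);
c=cv2.resize(S['color'][195:235,330:385],None,fx=12,fy=12,interpolation=cv2.INTER_CUBIC);cv2.imwrite('pics/b16.png',c)
S4=load('s11')
cv2.imwrite('pics/b11.png',cv2.resize(S4['color'][195:235,330:385],None,fx=12,fy=12,interpolation=cv2.INTER_CUBIC))
h=Ro.from_euler('z',np.deg2rad(103.7))
for a in (0,.03,.04,.05,.06,.07,.08):
    # lug button local rel hinge (-.245, z .062-.06)
    x=-.245*np.cos(a)-.002*np.sin(-a); z=.062+.245*np.sin(a)
    X=np.array([.5995,.1315,0])+h.apply([x+.245,0,z]); print(a,((proj(S,X)[0]+.5-[330,195])*12-.5).round(0))
```

```text
0 [309. 323.]
0.03 [314. 297.]
0.04 [316. 288.]
0.05 [318. 279.]
0.06 [320. 270.]
0.07 [322. 261.]
0.08 [324. 252.]
```

View pics/b16.png

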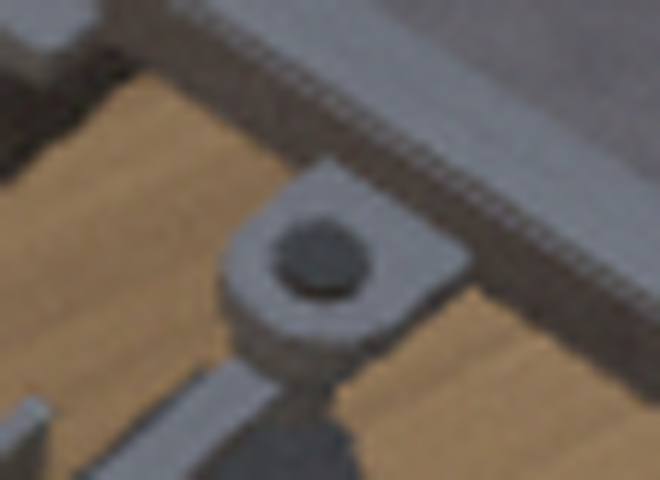

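View pics/b11.png

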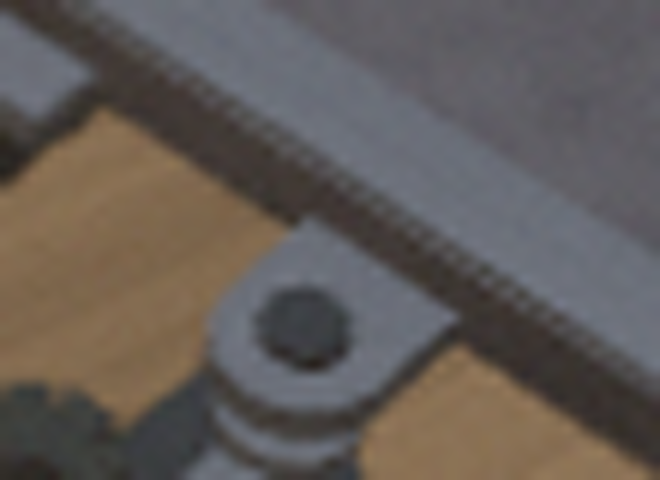

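```bash
python3 -m jog '[255,-0.83,0.03,0,0,0,-0.54, 255,-1.66,0.12,0,0,0,-1.07, 255,-2.5,0.28,0,0,0,-1.61, 255,-3.28,0.5,0,0,0,-2.15, 255,-4.07,0.78,0,0,0,-2.68, 255,-4.83,1.11,0,0,0,-3.22, 255,-5.56,1.5,0,0,0,-3.76, 255,-6.27,1.94,0,0,0,-4.3, 255,-7.57,2.98,0,0,0,-5.37, 255,-8.69,4.2,0,0,0,-6.45, 255,-8.69,4.2,0,0,0,-6.45, 255,-8.69,4.2,0,0,0,-6.45]'
python3 -m jog '[255,0,0,0,0,0,0, 255,0,0,0,0,0,0, 255,0,0,0,0,0,0]'
python3 - <<'E'
from h import *
p,R,s=pose();print(s['position'],s['contact_force'],s['moment'],s['qpos'].round(3),s['width'],'tilt',np.arccos(-R.apply([0,1,0])[2]))
S=save('scene','s17');W=save('wrist','w17')
cv2.imwrite('pics/b17.png',cv2.resize(S['color'][195:235,330:385],None,fx=12,fy=12,interpolation=cv2.INTER_CUBIC))
cv2.imwrite('pics/c_s17.png',cv2.resize(S['color'][130:290,250:450],None,fx=4,fy=3.75,interpolation=cv2.INTER_CUBIC))
E
```

```text
clock: 20.0
position: [0.6202, 0.0531, 0.1657]
ee_rot: [0.558, -0.555, 0.437, -0.436]
contact_force: [-2.6, 1.9, 11.2]
width: 0.0094
clock: 20.38
position: [0.6205, 0.0524, 0.1657]
ee_rot: [0.558, -0.553, 0.439, -0.436]
contact_force: [-4.2, 3.6, 11.2]
width: 0.0099
[0.62045922 0.05236158 0.16568032] [-4.1946875   3.57729431 11.23732233] [ 0.92112443  0.85857151 -0.01946942] [-0.032  0.387  1.504  0.007  1.25  -0.271] 0.009911930786537109 tilt 0.007053793397682298
```

View pics/b17.png

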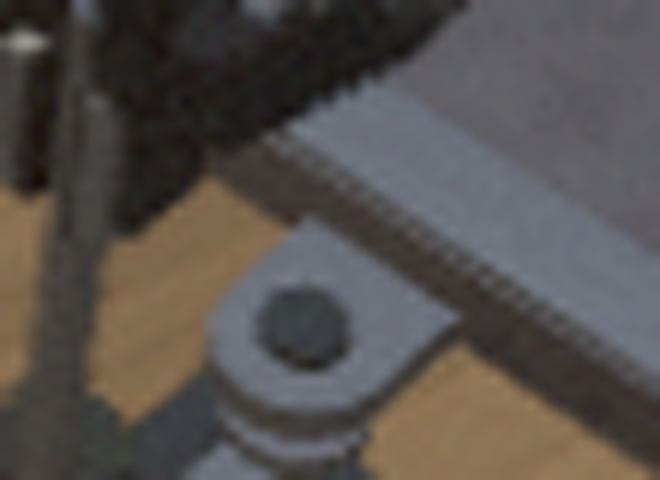

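View pics/c_s17.png

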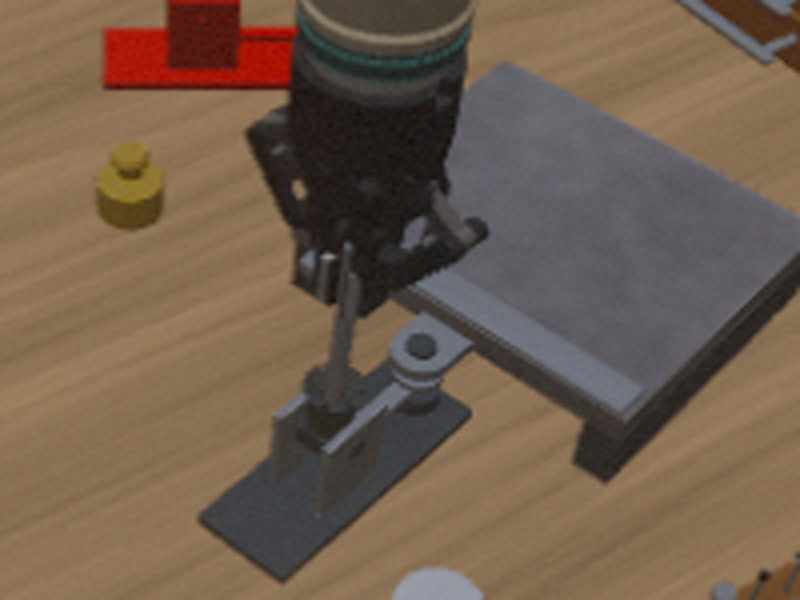

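View pics/w17.png

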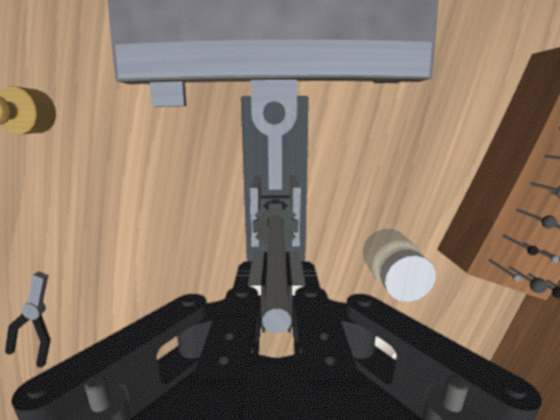

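```bash
python3 -m jog '[255,0.83,0.03,0,0,0,0.54, 255,1.66,0.12,0,0,0,1.07, 255,2.5,0.28,0,0,0,1.61, 255,3.28,0.5,0,0,0,2.15, 255,4.07,0.78,0,0,0,2.68, 255,4.83,1.11,0,0,0,3.22, 255,5.56,1.5,0,0,0,3.76, 255,6.27,1.94,0,0,0,4.3, 255,6.95,2.44,0,0,0,4.83, 255,7.57,2.98,0,0,0,5.37, 255,8.15,3.57,0,0,0,5.91, 255,8.69,4.2,0,0,0,6.45]'
python3 -m jog '[255,0,0,0,0,0,0, 255,0,0,0,0,0,0, 255,0,0,0,0,0,0, 255,0,0,0,0,0,0, 255,0,0,0,0,0,0, 255,0,0,0,0,0,0, 255,0,0,0,0,0,0, 255,0,0,0,0,0,0]'
python3 - <<'E'
from h import *
p,R,s=pose();print(s['position'],s['contact_force'],s['qd'].round(3),s['width'],'tilt',np.arccos(-R.apply([0,1,0])[2]))
S=save('scene','s18');W=save('wrist','w18')
cv2.imwrite('pics/b18.png',cv2.resize(S['color'][195:235,330:385],None,fx=12,fy=12,interpolation=cv2.INTER_CUBIC))
cv2.imwrite('pics/c_s18.png',cv2.resize(S['color'][130:290,250:450],None,fx=4,fy=3.75,interpolation=cv2.INTER_CUBIC))
E
```

```text
clock: 21.98
position: [0.6409, -0.0332, 0.1234]
ee_rot: [0.693, -0.306, 0.636, -0.149]
contact_force: [-1.1, 6.8, 2.6]
width: 0.0096
clock: 22.98
position: [0.6409, -0.0334, 0.1226]
ee_rot: [0.691, -0.311, 0.634, -0.152]
contact_force: [1.0, -1.9, 5.6]
width: 0.0093
[ 0.64089745 -0.03344394  0.12263812] [ 0.96084644 -1.94118078  5.64486762] [ 0.001 -0.001  0.001  0.002  0.001 -0.001] 0.009285778350843474 tilt 0.8986821261144882
```

View pics/b18.png

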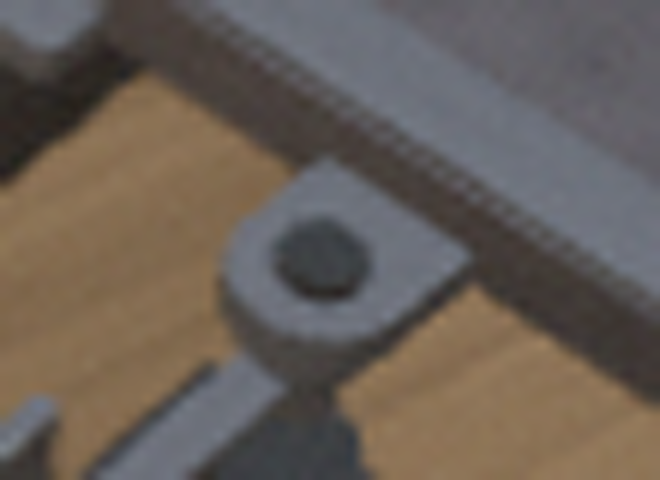

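View pics/c_s18.png

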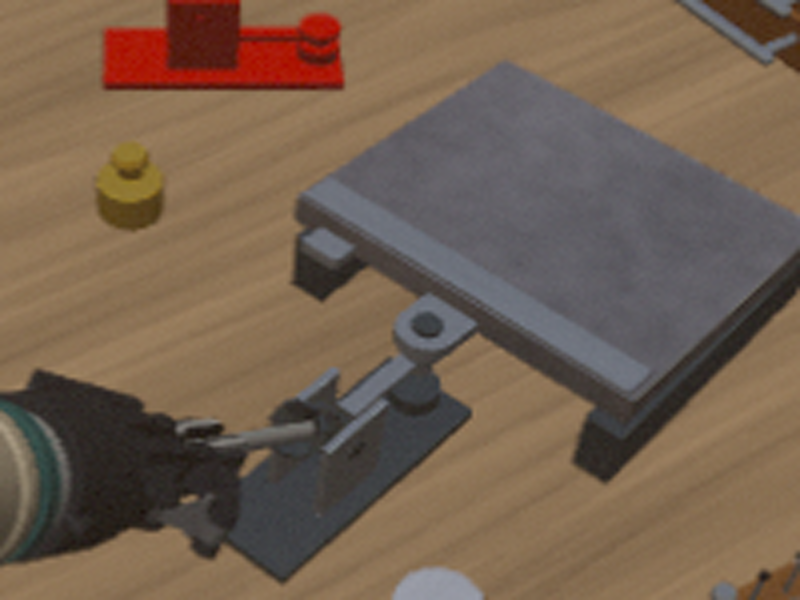

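View pics/w18.png

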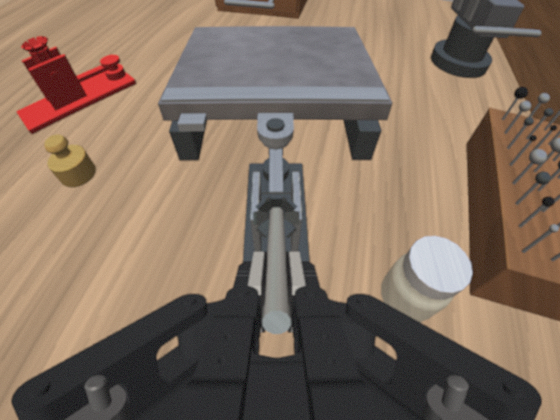

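```bash
python3 -c "
from rig import *
print(sign_off()); print(get_state()['clock'])"
```

```text
the job is handed in; nothing more can be done
None
the job is handed in; nothing more can be done
```

I set the grey jack flat with its saddle centred under the round lug and pushed the tall plain rod (the middle tool in the block) home in its socket. I then pumped down, up and down again. The job was handed in at about 23 s of the 72 s allowed, with the handle held down; no verdict was reported.

My last checks, from the camera images and the arm's own readings (socket and slab angles are never measured directly):

- **Rod home:** the TCP height on contact was 165.8 mm against 166 mm expected, with about 8 N pushing back. That was the only depth check.
- **Slab:** the lug button showed about 0.075 rad of lift on both down strokes. It returned exactly to its resting pixel between them.
- **Final hold:** the rod is tilted about 0.90 rad, so the socket should be about 0.84 rad. The rod was still gripped (opening 9.3 mm) and the arm was not moving.
- **Jack:** it looked flat, with the saddle under the lug to within 1–2 mm at placing. It appeared to have shifted about 1–2 mm by the second stroke, well inside the 18 mm limit.
- **Other objects:** the mandrel, punch and bystanders looked undisturbed in the views I took. I did not measure them again at the end.

None of these checks failed. The one disagreement came earlier: a wrist picture taken before the arm had settled was about 7 mm out along the jack. I let the arm settle and relied on the fixed cameras instead.

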